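# Set out the calibration bottles and flag the riser

## Robot

A 6-joint arm with a two-finger parallel gripper is mounted at the origin on a cart in front of the work surface, level with it; the furniture and walls round the work are solid. World frame = base frame: x ahead of the robot, y to its left, z up, the work surface at z = 0. Lengths are in mm, angles in rad, forces in N, time in s.
With the tool pointing down it reaches from about 300 to 875 mm from the base axis. Payload 6.4 kg.
Tool frame: the origin (TCP) lies on the mounting face of the last link; the fingertips stand 166 mm ahead of it and the grasp point (between the pads) lies 147 mm ahead of it; z points along the fingers, y is the direction in which the jaws open and shut (so a half turn about z gives the same grasp; the last joint's range is limited). The gripper opens to 88 mm and grips with 3 to 60 N. Pads are 18 mm wide; open, the fingers measure 123 mm over their backs; the gripper's body (75 mm by 187 mm) begins 45 mm behind the grasp point.
Start: joints at [-1.423, 0.181, 1.607, -0, 1.354, -0.206], TCP at [199.234, -539.396, 404.714] pointing down, gripper open.
Joint ranges: [-2.99, 2.99], [-0.89, 2.07], [0.3, 2.58], [-1.14, 4.28], [0, 2.63], [-3.12, 3.12]. Speed limits (rad/s): [2.57, 2.57, 3.01, 3.14, 3.14, 3.14].

## Interface

Orientations are given as a unit quaternion [x, y, z, w].
In Python, from station import r gives the robot as it stands. The module is installed in compiled form; this text tells all that it offers.
- The arm moves only by the tool arm_command, never from a script. Its argument "rows" is a list that holds one entry, the list of rows, each a list of 7 numbers: the shift along the tool's x, y, z in mm, then the turn, a rotation vector about the tool's x, y, z in rad, then the opening, from 0 (shut) to 1 (fully open). A call has 1 to 20 rows; each row shifts and turns the commanded pose from where the row before left it, along the tool's axes as they then stand; what a row does not reach is not made up. A row lasts 1/10 s, in which the tool goes at most 50 mm and 8.59 degrees, less where a joint would pass 70% of its speed; a pose out of reach is approached as far as the arm can. A call with a gripper value outside its range is refused whole. The fingers move at their own pace and stop on an object; the grip force is fixed at half the most. Time passes only in rows, so rows that do not move let the fingers close. It gives the time, the measured TCP pose, the force and the opening at its end, in the units of the state.
- r.observe(): the state, without advancing time (a new reading comes with each control period).
- r.grab_frame(name): name is "side" or "top" or "wrist"; returns a dict with "frame" (480x640x3 uint8, red, green, blue), "depth" (480x640 float32, mm along the optical axis (not along the pixel's ray), 0 where there is no reading), "mtx" (3x3 intrinsics, pixels), "extrinsics" (4x4, takes a point from camera to world coordinates); the wrist camera has in their place "T_tool_cam" (4x4, takes a point from camera to tool coordinates, whose origin is the TCP and whose axes are the flange's). Camera axes: x right, y up, looking along -z (the intrinsics and any distortion apply to the point x, -y, -z); pixel columns grow to the right and rows downward; lengths in mm; the calibration is good to about 2 mm. A picture is of the moment at which its call begins: read the wrist's pose just before it.
- r.hand_in(): hands the job in, once; it reports no verdict.
The state is a dict: "t": time; "joints": joint angles; "qvel": joint speeds; "effort": joint torques, N m; "ee_pos": TCP position; "tcp_rot": TCP orientation; "force": force on the tool from outside, world axes, zero at the start; "torque": the same for the moment, N m; "opening": opening from 0.0 (shut) to 1.0 (fully open).
Only numpy, scipy, OpenCV 4.12 (cv2) and the standard library are available. Lean on these libraries where they do the work, as an engineer would, in place of code of your own. Each camera call takes 0.05 s, during which the arm holds its last target. There are 200 camera calls.

## Task

Set the two bottles needed for the meter calibration on the white riser: the black-capped bottle with the blue band on the blue disc and the white-capped one with the red band on the red disc, each centred on its disc, upright, and lowered gently rather than dropped. Then flag the set as ready: take the yellow spring clip off its stand and clip it onto the middle of the upright metal tab at the end of the riser, pushed well down. Leave the brown dropper bottle alone.

Things in the scene. Friction and masses are not known exactly. Their poses are not given: they have to be found in the camera images.
- bottle_red: Bottle of the same size and shape with a red band and a white cap. Starts upright on the worktop. Origin at the centre of its underside, z up.
- bottle_blue: Clear bottle with a blue band and a black cap, 49 mm diameter, 100 mm tall, about 0.11 kg; shoulder from about 70 mm up, cap 28 mm diameter from 87 to 100 mm. Starts upright on the worktop. Origin at the centre of its underside, z up.
- red_disc (a point): Centre of the red disc (68 mm diameter) in the middle of the riser's deck, 85 mm from the blue disc along the riser's -y. Axes: the riser's, z up.
- riser_tab (a point): Middle of the top edge of the riser's upright metal tab: a plate 4 mm thick (along its x), 50 mm wide (along its y), standing 45 mm above the deck, 85 mm from the red disc's centre along the riser's -y. Axes: the riser's, z up.
- clip: Yellow spring clip like a clothes peg, 84 mm tall, 26 mm wide (its y), 0.055 kg, jaws down, tails up; starts clipped fully onto the stand's plate. Origin midway between the jaw tips, z towards the tails, x across the jaws (squeeze direction). The frame is the +x half's: it leans up to 0.25 rad as the clip opens. Pivot bar: underside 25 mm up, rests on the plate's top edge when fully down.
- clip_grip (a point): Where to squeeze the clip from above: on its middle line, 66 mm above the jaw tips, axes the clip's. The splayed tails run from 37 to 84 mm up, 32 mm over their outsides at 60 mm and about 42 mm at the top. 12 N at least (20 to 30 N advised) squeezes them to the stop, about 20 mm over the outsides.
- clip_jaw (a joint): Opening angle of the clip, rad: 0 closed on a 4 mm plate, 0.5 squeezed to the stop (jaw tips then about 19 mm apart); it springs shut when let go.
- stand_top (a point): Middle of the top edge of the clip stand's upright plate, 60 mm above the worktop: plate 4 mm thick (its x), 50 mm wide (its y), on a fixed dark base 70 x 70 x 10 mm. Axes: the stand's, z up.
- dropper_bottle: Small brown dropper bottle, 33 mm diameter, 102 mm tall, near the others; not needed, to be left alone. Origin at the centre of its underside, z up.
- blue_disc (a point): Centre of the blue disc (68 mm diameter, printed flush) on the riser's flat deck. The riser is fixed, a white bench 84 mm deep (its x) and 250 mm long (its y), deck top 50 mm above the worktop; this point lies 85 mm along the riser's +y from its middle. Axes: the riser's, z up.
Not all that is in view belongs to the job. What is shaped like the bottle_red but pink or purple is not meant.

How it is judged:
By the outcome, as a careful person would: the job done as asked, in the order asked, and still so for the second after the job is handed in, with the robot touching nothing.
It also fails if it takes over 72 s, if anything falls off the work surface, if the arm or the gripper's body presses on something with over 40 N, if the wrist force passes 120 N, or if a joint passes its speed limit or range.

## Working session

There is one attempt and no reset: what is moved stays moved. The work goes in short steps, Python scripts to look and compute and a tool call to move; the robot and the scene stay as the last step left them, time stands still between calls to the robot, and variables do not carry over. Pictures are saved under pics/ and viewed, about 8 in all and at most 12, crops included, and the job is handed in when it is done.

Besides the shell and the picture viewer there is one more tool, called after "Request:" as name(argument=value, ...), one argument or row to a line, values as JSON. arm_command: Moves the arm, as the interface text tells. Its arguments: {"type":"object","properties":{"rows":{"type":"array","items":{"type":"array","items":{"type":"array","items":{"type":"number"}}}}},"required":["rows"]}

```bash
mkdir -p pics; ls
cat > h.py <<'E'
import numpy as np, cv2
from station import r
from scipy.spatial.transform import Rotation as R
def grab(n,save=None):
    s=r.observe(); f=r.grab_frame(n)
    if n=="wrist":
        T=np.eye(4);T[:3,:3]=R.from_quat(s["tcp_rot"]).as_matrix();T[:3,3]=s["ee_pos"]
        f["extrinsics"]=T@np.array(f["T_tool_cam"])
    if save: cv2.imwrite("pics/"+save,cv2.cvtColor(f["frame"],cv2.COLOR_RGB2BGR))
    return f
def cloud(f):
    d=f["depth"];K=np.array(f["mtx"]);v,u=np.mgrid[:480,:640]
    x=(u-K[0,2])/K[0,0]*d;y=(v-K[1,2])/K[1,1]*d
    P=np.stack([x,-y,-d],-1);E=np.array(f["extrinsics"])
    P=P@E[:3,:3].T+E[:3,3];P[d<=0]=np.nan
    return P
def ray(f,u,v,z):
    K=np.array(f["mtx"]);E=np.array(f["extrinsics"])
    d=E[:3,:3]@np.array([(u-K[0,2])/K[0,0],-(v-K[1,2])/K[1,1],-1]);o=E[:3,3]
    return o+d*(z-o[2])/d[2]
E
python3 - <<'E'
from h import *
print(r.observe())
a=grab("top","top.png");b=grab("side","side.png");c=grab("wrist","wrist.png")
print([k for k in a]);print(a["mtx"],a["extrinsics"],b["extrinsics"])
im=np.hstack([a["frame"],b["frame"]]);
np.savez("f0.npz",**{n+k:f[k] for n,f in (("t",a),("s",b),("w",c)) for k in("frame","depth","mtx","extrinsics")})
E
```

```text
pics
{'t': 0.0, 'joints': array([-1.42330393e+00,  1.81515587e-01,  1.60795210e+00, -1.59695226e-05,
        1.35378511e+00, -2.06353620e-01]), 'qvel': array([-0.00011735, -0.00119977, -0.0002531 , -0.00049675,  0.00014164,
        0.00049117]), 'effort': array([ 1.90462444e-03, -4.33865190e+01, -3.41844642e+01,  7.05703930e-02,
        3.86936765e-02, -1.36488161e-04]), 'ee_pos': array([ 199.19198779, -539.14352105,  403.85122883]), 'tcp_rot': array([ 9.84389264e-01,  1.76003088e-01,  1.66333520e-05, -8.29942810e-04]), 'force': array([ 0.42404017,  0.03232834, -0.74929592]), 'torque': array([-0.02805054,  0.03368394,  0.01469094]), 'opening': 0.9972887139173833}
['frame', 'depth', 'mtx', 'extrinsics']
[[496.43345333   0.         324.5742991 ]
 [  0.         496.43345333 244.84855644]
 [  0.           0.           1.        ]] [[ 1.23435149e-02  9.81284439e-01 -1.92167860e-01  2.94203823e+02]
 [-9.99842846e-01  1.45581093e-02  1.01165253e-02 -6.76505128e+00]
 [ 1.27247896e-02  1.92012787e-01  9.81309925e-01  1.23901444e+03]
 [ 0.00000000e+00  0.00000000e+00  0.00000000e+00  1.00000000e+00]] [[-8.87103072e-01  2.11526685e-01 -4.10249437e-01 -3.38424386e+01]
 [-4.61009050e-01 -3.62182063e-01  8.10120243e-01  1.11593891e+03]
 [ 2.27770621e-02  9.07788860e-01  4.18808537e-01  6.72641275e+02]
 [ 0.00000000e+00  0.00000000e+00  0.00000000e+00  1.00000000e+00]]
```

View pics/top.png

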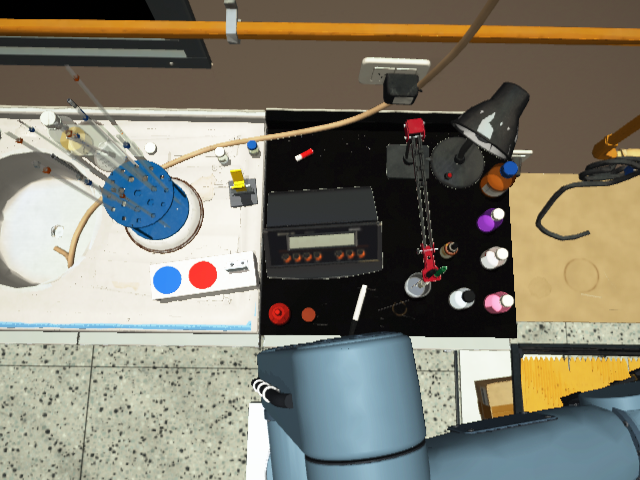

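View pics/side.png

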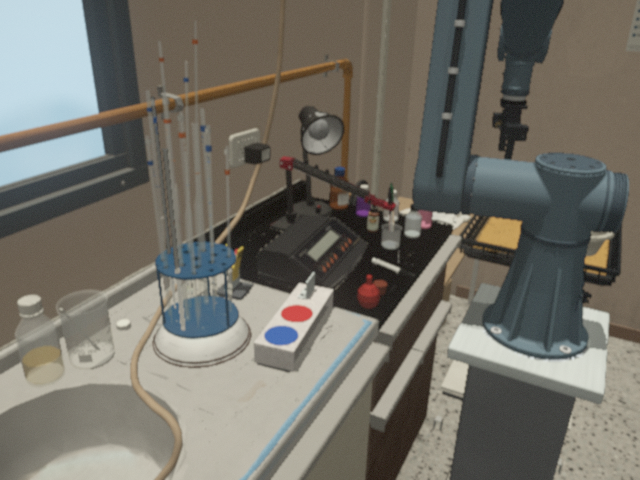

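Top view: riser with discs at (167,280) and (203,275), tab near (238,265), clip on stand at (240,183). The bottles are on the right, at (462,298), (494,257), (490,220) and (498,302), and the dropper is near (449,249). Next I'll zoom in on the bottles.

Run:
```python
from h import *
d=np.load("f0.npz")
t=d["tframe"][190:330,390:530];s=d["sframe"][170:260,340:460];c=d["tframe"][160:300,140:270]
rs=lambda a,w,h:cv2.resize(a,(w,h),interpolation=cv2.INTER_CUBIC)
im=np.vstack([np.hstack([rs(t,400,300),rs(s,400,300)]),np.hstack([rs(c,400,300),rs(d["wframe"],400,300)])])
cv2.imwrite("pics/z.png",im[:,:,::-1])
f={k:d["t"+k] for k in("depth","mtx","extrinsics")};P=cloud(f)
for n,(u,v) in dict(worktopR=(470,180),a=(462,298),w2=(494,257),p=(490,220),pk=(498,302),worktopL=(200,240),deck=(185,290),blue=(167,280),red=(203,275),tab=(238,265),clip=(240,183),base=(450,327),lamp=(430,265)).items(): print(n,P[v,u].round(1))
```

```text
worktopR [ 709.6 -392.9   17.6]
a [ 398.6 -339.4   87.9]
w2 [ 498.2 -423.1   77.1]
p [ 589.4 -418.8   75.2]
pk [ 391.7 -428.4   72.6]
worktopL [543.6 295.7   5.3]
deck [412.1 313.   50.3]
blue [435.1 356.6  53.7]
red [448.9 272.5  49.7]
tab [473.6 188.7  54.8]
clip [673.3 189.9  74.2]
base [ 334.6 -331.9    0.6]
lamp [ 468.8 -258.1  127.5]
```

View pics/z.png

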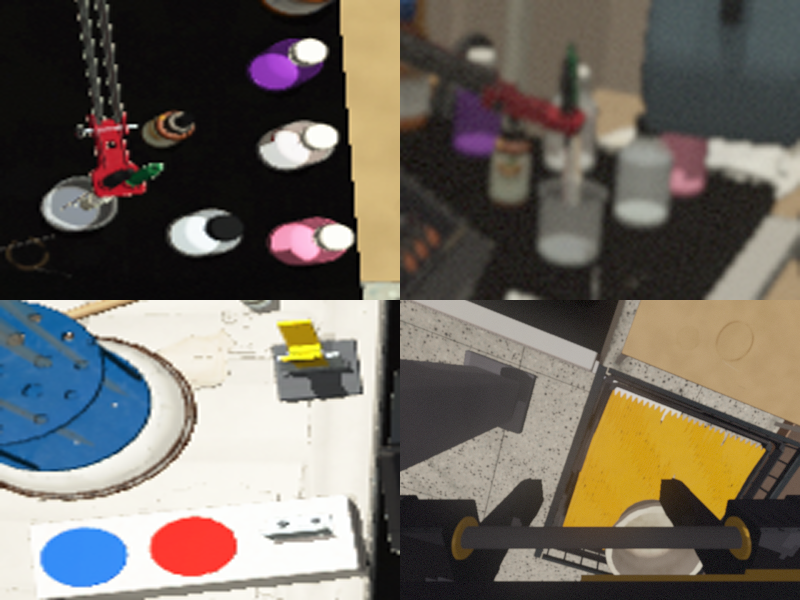

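The black-capped bottle at (462,298) should be the blue one. The clear white-capped bottle at (494,257) is the candidate for red, and the pink and purple ones are decoys. Next I'll measure positions and obstacles.

```bash
cat >> h.py <<'E'
def blob(f,lo,hi,roi,z):
    h=cv2.cvtColor(f["frame"],cv2.COLOR_RGB2HSV);m=np.zeros((480,640),np.uint8)
    x0,y0,x1,y1=roi;m[y0:y1,x0:x1]=cv2.inRange(h,lo,hi)[y0:y1,x0:x1]
    n,l,st,c=cv2.connectedComponentsWithStats(m);i=1+np.argmax(st[1:,4])
    return c[i].round(1),st[i],ray(f,*c[i],z).round(1)
def go(pos,yaw,s=None):
    "total shift (tool axes now) and turn about tool z to put grasp point at pos, tool x at world yaw"
    s=s or r.observe();M=R.from_quat(s["tcp_rot"]).as_matrix();p=np.array(s["ee_pos"])
    G=np.array([1,1,1.])*np.array(pos)+[0,0,147]
    T=np.column_stack([[np.cos(yaw),np.sin(yaw),0],[np.sin(yaw),-np.cos(yaw),0],[0,0,-1]])
    return (M.T@(G-p)).round(1),R.from_matrix(M.T@T).as_rotvec().round(4)
E
python3 - <<'E'
from h import *
d=np.load("f0.npz")
f={k:d["t"+k] for k in("frame","depth","mtx","extrinsics")};g={k:d["s"+k] for k in("frame","depth","mtx","extrinsics")}
for n,f_,rb,rr in(("top",f,(140,250,190,310),(185,250,225,300)),("side",g,(255,320,305,350),(275,300,320,325))):
    print(n,"blue",blob(f_,(95,100,80),(125,255,255),rb,50));b=blob(f_,(0,130,80),(12,255,255),rr,50);print("red",b)
print("clip",blob(f,(20,120,80),(35,255,255),(220,160,260,210),100))
P=cloud(f);Q=cloud(g)
A=np.vstack([P.reshape(-1,3),Q.reshape(-1,3)])
def box(x0,x1,y0,y1,z0,z1):
    m=((A>[x0,y0,z0])&(A<[x1,y1,z1])).all(1);return A[m]
t=box(420,500,150,225,75,105);print("tab",len(t),t.min(0) if len(t) else 0,t.max(0) if len(t) else 0,t.mean(0) if len(t) else 0)
def mapz(x0,x1,y0,y1,s):
    print("maxz rows x",x0,x1,"cols y",y0,y1)
    for x in range(x0,x1,s):
        print(x,[int(q[:,2].max()) if len(q:=box(x,x+s,y,y+s,-20,600)) else -1 for y in range(y0,y1,s)])
mapz(340,720,100,480,20)
mapz(340,640,-520,-200,20)
for n,f_,pts in(("top caps",f,[((454,290,474,310),(0,0,0),(180,120,70)),]),):
    pass
E
```

```text
top blue (array([166.7, 279.6]), array([153, 266,  28,  28, 609], dtype=int32), array([436.5, 358.4,  50. ]))
red (array([202.3, 274.6]), array([189, 261,  28,  28, 604], dtype=int32), array([449.8, 274.1,  50. ]))
side blue (array([280.9, 335.1]), array([265, 327,  32,  17, 436], dtype=int32), array([435.9, 356.7,  50. ]))
red (array([296.4, 313.2]), array([282, 306,  30,  15, 352], dtype=int32), array([448.9, 272.3,  50. ]))
clip (array([237.8, 180.2]), array([230, 169,  17,  23, 237], dtype=int32), array([672. , 191.1, 100. ]))
tab 161 [453.62968574 164.74925029  75.05587994] [467.812662   217.70492683 101.34022122] [460.68145952 191.66606537  89.64579392]
maxz rows x 340 720 cols y 100 480
340 [59, 6, 12, 13, 13, 12, 12, 14, 13, 12, 16, 12, 14, 15, 15, 12, 13, 13, 15]
360 [58, 6, 12, 13, 12, 11, 10, 11, 12, 11, 10, 9, 10, 10, 9, 11, 12, 9, 8]
380 [40, 3, 11, 12, 9, 8, 8, 9, 8, 12, 53, 54, 54, 56, 59, 6, 6, 8, 8]
400 [4, 7, 13, 12, 54, 55, 55, 58, 56, 61, 57, 59, 57, 58, 58, 11, 8, 6, 9]
420 [6, 3, 61, 58, 57, 55, 57, 58, 60, 57, 58, 59, 59, 59, 58, 53, 8, 9, 8]
440 [44, 43, 56, 6
[... 1430 characters left out ...]
0 [-1, 6, 7, 4, 6, 4, 4, 66, 75, 64, 5, 6, 125, 131, 123, 63]
440 [-1, 5, 4, 4, 5, 5, 7, 4, 6, 4, 3, 182, 181, 178, 139, 64]
460 [-1, 4, 3, 16, 66, 22, 6, 6, 4, 3, 4, 3, 171, 134, 130, 4]
480 [-1, 4, 6, 101, 103, 99, 4, 4, 4, 3, 3, 3, 140, 140, 142, 129]
500 [-1, 4, -4, 103, 105, 100, 3, 3, 59, 99, 81, 7, 145, 154, 155, 6]
520 [-1, 8, 3, 63, 76, 70, 5, 5, 0, 107, 93, 3, 2, 160, 162, 6]
540 [-1, 5, 4, 5, 3, 5, 5, 6, 3, 5, 4, 4, 5, 167, 167, 4]
560 [-4, 7, 4, 61, 69, 66, 5, 4, 5, 6, 4, 3, 3, 174, 176, 7]
580 [-1, 4, 4, 104, 106, 103, 55, 5, 6, 4, 5, 5, 2, 181, 180, 4]
600 [-1, 5, 3, 99, 104, 103, 51, 6, 5, 4, 5, 3, 3, 187, 187, 170]
620 [-1, 4, 0, 3, 71, 60, 6, 7, 4, 8, 6, 6, 4, 188, 206, 191]
```

Run:
```python
from h import *
print(go((440,-380,270),0.785)); f=r.grab_frame("wrist"); print(np.array(f["T_tool_cam"]).round(3),f["mtx"])
d=np.load("f0.npz");f={k:d["t"+k] for k in("frame","depth","mtx","extrinsics")};P=cloud(f).reshape(-1,3)
for n,c in(("blue",(400,-340)),("red",(498,-424)),("dropper",(515,-325))):
    m=(np.hypot(*(P[:,:2]-c).T)<30)&(P[:,2]>90);print(n,m.sum(),P[m].mean(0).round(1))
```

```text
(array([281. , -65.9, -12.8]), array([-0.0013, -0.0006, -0.4312]))
[[-0.     0.951  0.308 80.131]
 [ 1.     0.     0.     1.479]
 [ 0.     0.308 -0.951 20.651]
 [ 0.     0.     0.     1.   ]] [[347.2181935    0.         321.82984024]
 [  0.         347.2181935  237.89222181]
 [  0.           0.           1.        ]]
blue 126 [ 403.4 -350.7   99.4]
red 123 [ 503.5 -432.6   99.6]
dropper 26 [ 522.3 -324.3   97.2]
```

Request:
arm_command(
  rows=[
    [[35,-8.2,-1.6,0,0,0,1],[35,-8.2,-1.6,0,0,0,1],[35,-8.2,-1.6,0,0,0,1],[35,-8.2,-1.6,0,0,0,1],[35,-8.2,-1.6,0,0,0,1],[35,-8.2,-1.6,0,0,0,1],[35,-8.2,-1.6,0,0,0,1],[35,-8.2,-1.6,0,0,0,1],[0,0,0,0,0,-0.144,1],[0,0,0,0,0,-0.144,1],[0,0,0,0,0,-0.144,1],[0,0,0,0,0,0,1],[0,0,0,0,0,0,1]],
  ],
)

```text
t: 1.5
ee_pos: [439.1, -380.8, 417.3]
tcp_rot: [0.925, 0.381, -0.0, -0.0]
force: [-0.5, -0.3, 0.0]
opening: 0.998
```

Run:
```python
from h import *
f=grab("wrist","w1.png");s=r.observe();print(s["ee_pos"],s["tcp_rot"],s["force"])
P=cloud(f);Pf=P.reshape(-1,3)
for z0,z1 in((95,110),(20,65)):
  for n,c in(("blue",(402,-348)),("red",(502,-430)),("dropper",(520,-324))):
    m=(np.hypot(*(Pf[:,:2]-c).T)<35)&(Pf[:,2]>z0)&(Pf[:,2]<z1);q=Pf[m]
    if len(q)>5: print(n,z0,m.sum(),q.mean(0).round(1),((q.min(0)+q.max(0))/2).round(1),np.ptp(q,0).round(1))
```

```text
[ 439.089852   -380.88666821  417.37729964] [ 9.24499163e-01  3.81184052e-01 -3.01718449e-05 -1.23575231e-04] [-0.37236213 -1.04066908  0.34477214]
blue 95 763 [ 404.7 -351.7   98.7] [ 404.1 -351.9   98. ] [28.1 27.8  5.7]
red 95 796 [ 504.7 -433.2   98.7] [ 504.5 -434.    98. ] [28.  28.5  6. ]
dropper 95 193 [ 523.  -325.9   97.7] [ 523.  -325.9   98.7] [12.1 11.8  7.4]
blue 20 597 [ 418.7 -347.7   51.4] [ 404.8 -351.5   42.6] [46.4 48.7 44.8]
red 20 680 [ 504.4 -417.8   50.6] [ 504.9 -431.1   42.5] [48.9 43.8 44.9]
dropper 20 521 [ 520.9 -325.5   57.9] [ 522.8 -326.    42.8] [33.  32.4 43.7]
```

View pics/w1.png

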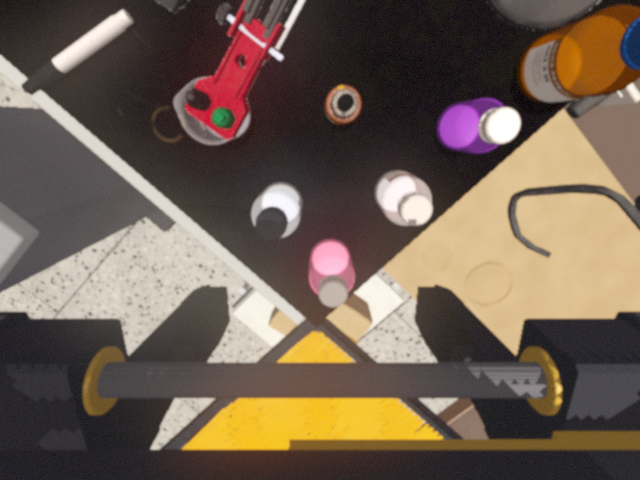

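The wrist view shows the black-capped clear bottle at (275,210), the white-capped clear one at (405,198), and decoys pink (332,270) and purple (480,125). The lamp clamp at (220,110) is close to the blue bottle, so I'll turn the gripper to keep its camera away from it.

Request:
arm_command(
  rows=[
    [[-2,-22.6,0,0,0,0.141,1],[0,0,0,0,0,0.141,1],[0,0,0,0,0,0.141,1],[0,0,0,0,0,0.141,1],[0,0,0,0,0,0.141,1],[0,0,0,0,0,0.141,1],[0,0,0,0,0,0.141,1],[0,0,0,0,0,0.141,1],[0,0,0,0,0,0.141,1],[0,0,0,0,0,0.141,1],[0,0,0,0,0,0.141,1],[0,0,0,0,0,0.141,1],[0,0,0,0,0,0.141,1],[0,0,0,0,0,0.141,1],[0,0,0,0,0,0.141,1],[0,0,0,0,0,0.141,1],[0,0,0,0,0,0.141,1],[0,0,0,0,0,0.141,1],[0,0,0,0,0,0,1]],
  ],
)

```text
t: 3.45
ee_pos: [421.6, -366.4, 417.5]
tcp_rot: [-0.639, 0.769, 0.0, 0.0]
force: [0.6, 0.2, 0.2]
opening: 1.001
```

Run:
```python
from h import *
print(r.observe()["joints"].round(2)); print(go((404.3,-351.8,63),-1.75))
```

```text
[-0.93  0.13  1.63  0.    1.37  2.4 ]
(array([-11.2,  19.7, 207.5]), array([ 0.   ,  0.   , -0.006]))
```

Request:
arm_command(
  rows=[
    [[-11.2,19.7,0,0,0,0,1],[0,0,35,0,0,0,1],[0,0,40,0,0,0,1],[0,0,40,0,0,0,1],[0,0,40,0,0,0,1],[0,0,30,0,0,0,1],[0,0,15,0,0,0,1],[0,0,7.5,0,0,0,1],[0,0,0,0,0,0,1],[0,0,0,0,0,0,0],[0,0,0,0,0,0,0],[0,0,0,0,0,0,0],[0,0,0,0,0,0,0],[0,0,0,0,0,0,0],[0,0,0,0,0,0,0],[0,0,0,0,0,0,0]],
  ],
)

```text
t: 5.05
ee_pos: [404.4, -351.8, 210.3]
tcp_rot: [-0.64, 0.768, -0.0, -0.0]
force: [-2.0, -0.3, 4.3]
opening: 0.546
```

Request:
arm_command(
  rows=[
    [[0,0,-10,0,0,0,0],[0,0,-25,0,0,0,0],[0,0,-40,0,0,0,0],[0,0,-40,0,0,0,0],[0,0,-40,0,0,0,0],[0,0,-40,0,0,0,0],[0,0,-25,0,0,-0.05,0],[0,0,0,0,0,-0.1,0],[0,0,0,0,0,-0.14,0],[0,0,0,0,0,-0.14,0],[0,0,0,0,0,-0.14,0],[0,0,0,0,0,-0.14,0],[0,0,0,0,0,-0.14,0],[0,0,0,0,0,-0.14,0],[0,0,0,0,0,-0.14,0],[0,0,0,0,0,-0.14,0],[0,0,0,0,0,-0.14,0],[0,0,0,0,0,-0.14,0],[0,0,0,0,0,-0.14,0],[0,0,0,0,0,-0.14,0]],
  ],
)

```text
t: 7.05
ee_pos: [404.3, -351.4, 430.2]
tcp_rot: [0.999, 0.042, 0.0, -0.0]
force: [0.8, 0.3, -0.9]
opening: 0.542
```

Request:
arm_command(
  rows=[
    [[0,0,0,0,0,-0.14,0],[0,0,0,0,0,-0.14,0],[0,0,0,0,0,-0.14,0],[0,0,0,0,0,-0.14,0],[0,0,0,0,0,-0.14,0],[0,0,0,0,0,-0.14,0],[0,0,0,0,0,-0.14,0],[0,0,0,0,0,-0.14,0],[0,0,0,0,0,-0.14,0],[0,0,0,0,0,-0.14,0],[0,0,0,0,0,-0.14,0],[0,0,0,0,0,-0.14,0],[0,0,0,0,0,-0.14,0],[0,0,0,0,0,-0.14,0],[0,0,0,0,0,-0.14,0],[0,0,0,0,0,-0.14,0],[0,0,0,0,0,-0.14,0],[0,0,0,0,0,-0.14,0],[0,0,0,0,0,-0.14,0],[0,0,0,0,0,-0.14,0]],
  ],
)

```text
t: 9.05
ee_pos: [404.3, -351.4, 430.2]
tcp_rot: [0.129, 0.992, 0.0, -0.0]
force: [0.7, -1.1, -2.0]
opening: 0.54
```

Run:
```python
from h import *
s=r.observe();print(s["joints"].round(2),s["opening"],s["ee_pos"],s["force"]); print(go((436.2,357.4,200),3.298))
```

```text
[-0.94  0.07  1.68  0.    1.39 -2.25] 0.540241790724487 [ 404.33650982 -351.43911119  430.1842914 ] [ 0.67922926 -1.11388525 -2.04548694]
(array([150. , 693.5,  83.4]), array([ 4.000e-04,  0.000e+00, -4.143e-01]))
```

Request:
arm_command(
  rows=[
    [[4.2,19.3,0,0,0,0,0],[8.3,38.5,0,0,0,0,0],[8.3,38.5,0,0,0,0,0],[8.3,38.5,0,0,0,0,0],[8.3,38.5,0,0,0,0,0],[8.3,38.5,0,0,0,0,0],[8.3,38.5,0,0,0,0,0],[8.3,38.5,0,0,0,0,0],[8.3,38.5,0,0,0,0,0],[8.3,38.5,0,0,0,0,0],[8.3,38.5,0,0,0,0,0],[8.3,38.5,0,0,0,0,0],[8.3,38.5,0,0,0,0,0],[8.3,38.5,0,0,0,0,0],[8.3,38.5,0,0,0,0,0],[8.3,38.5,0,0,0,0,0],[8.3,38.5,0,0,0,0,0],[8.3,38.5,0,0,0,0,0],[4.2,19.3,0,0,0,0,0]],
  ],
)

```text
t: 10.95
ee_pos: [439.1, 359.4, 430.1]
tcp_rot: [0.132, 0.991, 0.0, -0.0]
force: [0.3, 0.1, -1.0]
opening: 0.543
```

Request:
arm_command(
  rows=[
    [[0,0,0,0,0,-0.138,0],[0,0,0,0,0,-0.138,0],[0,0,0,0,0,-0.138,0],[0,0,0,0,0,0,0]],
  ],
)

```text
t: 11.35
ee_pos: [439.6, 356.8, 430.1]
tcp_rot: [-0.075, 0.997, 0.0, -0.0]
force: [-0.1, -1.0, -2.0]
opening: 0.545
```

Run:
```python
from h import *
s=r.observe();print(s["joints"].round(2),s["opening"],s["ee_pos"],s["force"]);
f=grab("wrist","w2.png");g=grab("side","s2.png")
h=cv2.cvtColor(f["frame"],cv2.COLOR_RGB2HSV)
for n,m in(("blue",cv2.inRange(h,(95,100,80),(125,255,255))),("red",cv2.inRange(h,(0,130,80),(10,255,255)))):
    c=[x for x in cv2.findContours(m,0,2)[0] if cv2.contourArea(x)>500]
    for x in c:
        e=cv2.fitEllipse(x);print(n,cv2.contourArea(x),np.round(e[0],1),np.round(e[1],1),ray(f,*e[0],50).round(1))
a=f["frame"][:,:,::-1];b=g["frame"][240:400,200:400,::-1]
cv2.imwrite("pics/z2.png",np.hstack([cv2.resize(a,(400,300)),cv2.resize(b,(375,300))]))
# bottle tilt/height from side cloud
Q=cloud(g).reshape(-1,3);m=(np.hypot(Q[:,0]-436,Q[:,1]-357)<35)&(Q[:,2]>120);q=Q[m&(Q[:,2]<300)];print(len(q),q.min(0),q.max(0))
```

```text
[ 0.47  0.14  1.6   0.    1.4  -1.25] 0.5445265587888221 [439.60346174 356.8110999  430.10161124] [-0.13843449 -0.95301847 -1.99485323]
blue 502.0 [319.6 432.6] [26.3 40.4] [744.7 398.4  50. ]
blue 2319.5 [383.  418.4] [42.2 79.5] [708.9 476.8  50. ]
blue 1505.5 [267.4 431. ] [46.6 65.5] [752.1 329.6  50. ]
blue 2619.5 [326.9 202.4] [55. 63.] [436.1 360.4  50. ]
red 2918.0 [243.2 202.9] [59.  62.9] [449.7 273.2  50. ]
red 3038.0 [69.1 85.6] [52.6 75. ] [360.7 100.1  50. ]
red 676.5 [ 4.6 74.8] [31.8 41.3] [360.2  40.6  50. ]
885 [412.4900365  322.20515228 221.26270316] [457.73672972 391.80985905 299.94881588]
```

View pics/z2.png

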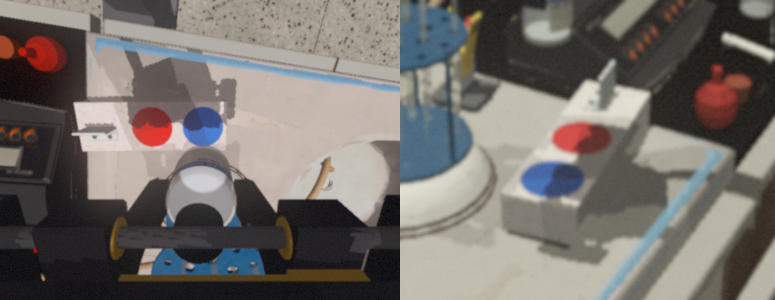

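The wrist view shows the held bottle at about (200,200) of the crop, with both discs and the tab in sight. The wrist ray puts the red disc at (449.7,273.2), which matches the top and side views.

Run:
```python
from h import *
print(go((436.2,357.4,115.5),3.298))
```

```text
(array([  3.6,   1.3, 167.7]), array([ 0.0002, -0.0003, -0.0112]))
```

Request:
arm_command(
  rows=[
    [[3.6,1.2,10,0,0,-0.011,0],[0,0,35,0,0,0,0],[0,0,40,0,0,0,0],[0,0,40,0,0,0,0],[0,0,25,0,0,0,0],[0,0,12,0,0,0,0],[0,0,4,0,0,0,0],[0,0,1.7,0,0,0,0],[0,0,0,0,0,0,0],[0,0,0,0,0,0,0]],
  ],
)

```text
t: 12.45
ee_pos: [437.5, 357.3, 263.5]
tcp_rot: [-0.08, 0.997, 0.001, 0.001]
force: [0.2, -1.0, -1.2]
opening: 0.539
```

Request:
arm_command(
  rows=[
    [[0,0,0.5,0,0,0,0],[0,0,0.5,0,0,0,0],[0,0,0.5,0,0,0,0],[0,0,0.5,0,0,0,0],[0,0,0,0,0,0,0]],
  ],
)

```text
t: 12.95
ee_pos: [437.9, 357.5, 262.9]
tcp_rot: [-0.081, 0.997, 0.0, 0.002]
force: [-2.5, -1.9, 13.0]
opening: 0.547
```

Request:
arm_command(
  rows=[
    [[0,0,-5,0,0,0,0],[0,0,0,0,0,0,0],[0,0,0,0,0,0,0]],
  ],
)

```text
t: 13.25
ee_pos: [437.0, 357.0, 265.3]
tcp_rot: [-0.08, 0.997, 0.0, 0.0]
force: [0.2, 0.1, -1.2]
opening: 0.541
```

Run:
```python
from h import *
s=r.observe();print(s["joints"].round(3),s["ee_pos"],s["force"],s["torque"]); print(go((436.2,357.4,115),3.298))
g=grab("side","s3.png");f=grab("wrist")
b=g["frame"][150:380,150:400,::-1]
cv2.imwrite("pics/z3.png",np.hstack([cv2.resize(b,(500,460),interpolation=2),cv2.resize(f["frame"][:,:,::-1],(300,460))]))
```

```text
[ 0.475  0.322  1.741  0.     1.079 -1.257] [437.01231025 357.00582772 265.2692515 ] [ 0.19683254  0.10267887 -1.15394713] [ 0.09343149 -0.14646379  0.04239653]
(array([0.7, 0.5, 3.3]), array([0.0001, 0.0001, 0.0047]))
```

View pics/z3.png

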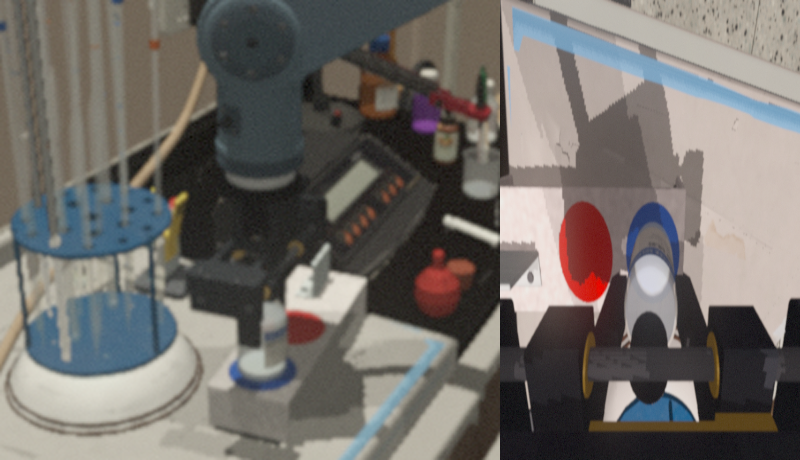

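The side view shows the bottle upright just above the blue disc at (262,370), and clear of the rack. I'll nudge it to centre and lower it.

Request:
arm_command(
  rows=[
    [[0.8,0.5,0,0,0,0,0],[0,0,0.7,0,0,0,0],[0,0,0.7,0,0,0,0],[0,0,0.5,0,0,0,0],[0,0,0,0,0,0,0]],
  ],
)

```text
t: 13.85
ee_pos: [436.1, 357.4, 263.2]
tcp_rot: [-0.081, 0.997, -0.0, -0.0]
force: [0.1, 0.3, -1.4]
opening: 0.543
```

Request:
arm_command(
  rows=[
    [[0,0,0.5,0,0,0,0],[0,0,0,0,0,0,0]],
  ],
)

```text
t: 14.05
ee_pos: [436.3, 357.4, 263.0]
tcp_rot: [-0.081, 0.997, 0.0, 0.0]
force: [-0.3, 0.2, -0.7]
opening: 0.539
```

Request:
arm_command(
  rows=[
    [[0,0,0.5,0,0,0,0],[0,0,0,0,0,0,0]],
  ],
)

```text
t: 14.25
ee_pos: [436.4, 357.5, 262.9]
tcp_rot: [-0.081, 0.997, 0.0, 0.0]
force: [-0.3, -1.0, 3.7]
opening: 0.539
```

Request:
arm_command(
  rows=[
    [[0,0,0,0,0,0,0.6],[0,0,0,0,0,0,0.7],[0,0,0,0,0,0,0.85],[0,0,0,0,0,0,0.85],[0,0,0,0,0,0,0.9],[0,0,-10,0,0,0,0.9],[0,0,-25,0,0,0,0.9],[0,0,-40,0,0,0,0.9],[0,0,-40,0,0,0,1],[0,0,-40,0,0,0,1],[0,0,0,0,0,0,1]],
  ],
)

```text
t: 15.35
ee_pos: [437.4, 358.2, 425.1]
tcp_rot: [-0.081, 0.997, 0.002, 0.006]
force: [0.1, 0.2, -0.7]
opening: 0.999
```

Run:
```python
from h import *
s=r.observe();print(s["joints"].round(3),s["ee_pos"]); print(go((504.6,-433.7,270),3.29))
f=grab("wrist","w4.png");P=cloud(f).reshape(-1,3)
m=(np.hypot(P[:,0]-436,P[:,1]-357)<30)&(P[:,2]>140)&(P[:,2]<165);q=P[m];print("cap",len(q),((q.min(0)+q.max(0))/2).round(1),np.ptp(q,0).round(1))
m=(np.hypot(P[:,0]-462,P[:,1]-189)<40)&(P[:,2]>88)&(P[:,2]<105);q=P[m];print("tab",len(q),((q.min(0)+q.max(0))/2).round(1),np.ptp(q,0).round(1),q.mean(0))
if len(q)>5: print(np.linalg.svd(q[:,:2]-q[:,:2].mean(0),full_matrices=False)[2])
g=grab("side");im=g["frame"][150:380,150:400,::-1]
cv2.imwrite("pics/z4.png",np.hstack([cv2.resize(f["frame"][:,:,::-1],(400,300)),cv2.resize(im,(326,300),interpolation=2)]))
```

```text
[ 0.476  0.138  1.614  0.     1.377 -1.256] [437.38085664 358.15143825 425.14680976]
(array([  61. , -792.4,    4.4]), array([0.0039, 0.0116, 0.013 ]))
cap 1110 [436.4 356.9 146.8] [28.9 28.5 13.3]
tab 342 [462.  189.8  93.4] [10.5 49.1 10.4] [461.5496771  190.95615895  94.80351312]
[[-0.14808402  0.98897478]
 [ 0.98897478  0.14808402]]
```

View pics/z4.png

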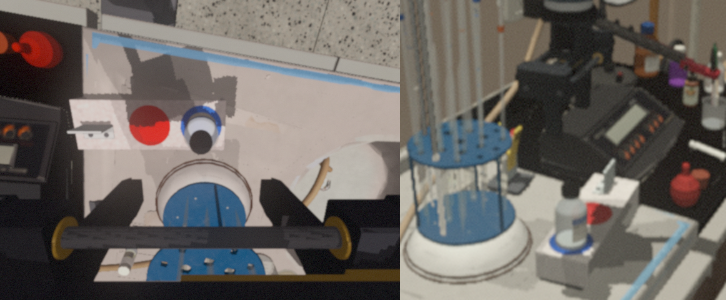

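The blue bottle stands upright on its disc, with its cap measured at (436.4,356.9). Next is the red one.

Request:
arm_command(
  rows=[
    [[1.6,-20.8,0,0,0,0,1],[3.2,-41.7,0,0,0,0,1],[3.2,-41.7,0,0,0,0,1],[3.2,-41.7,0,0,0,0,1],[3.2,-41.7,0,0,0,0,1],[3.2,-41.7,0,0,0,0,1],[3.2,-41.7,0,0,0,0,1],[3.2,-41.7,0,0,0,0,1],[3.2,-41.7,0,0,0,0,1],[3.2,-41.7,0,0,0,0,1],[3.2,-41.7,0,0,0,0,1],[3.2,-41.7,0,0,0,0,1],[3.2,-41.7,0,0,0,0,1],[3.2,-41.7,0,0,0,0,1],[3.2,-41.7,0,0,0,0,1],[3.2,-41.7,0,0,0,0,1],[3.2,-41.7,0,0,0,0,1],[3.2,-41.7,0,0,0,0,1],[3.2,-41.7,0,0,0,0,1],[1.6,-20.8,0,0,0,0,1]],
  ],
)

```text
t: 17.45
ee_pos: [502.4, -437.2, 414.6]
tcp_rot: [-0.079, 0.997, 0.001, -0.001]
force: [-0.4, -0.2, 0.5]
opening: 0.998
```

Request:
arm_command(
  rows=[
    [[0,0,0,0,0,-0.1,1],[0,0,0,0,0,-0.1,1],[0,0,0,0,0,0,1],[0,0,0,0,0,0,1]],
  ],
)

```text
t: 17.85
ee_pos: [503.2, -434.0, 415.8]
tcp_rot: [-0.178, 0.984, 0.001, -0.001]
force: [-1.5, -1.2, -0.1]
opening: 0.998
```

Run:
```python
from h import *
s=r.observe();print(s["joints"].round(3),s["ee_pos"]); print(go((504.6,-433.7,63),3.5))
f=grab("wrist","w5.png");P=cloud(f).reshape(-1,3)
m=(np.hypot(P[:,0]-504,P[:,1]+433)<30)&(P[:,2]>90)&(P[:,2]<115);q=P[m];print("cap",len(q),((q.min(0)+q.max(0))/2).round(1) if len(q) else 0)
```

```text
[-0.89   0.369  1.35   0.     1.425 -2.819] [ 503.15993446 -434.01498067  415.84610574]
(array([ -1.6,  -0.7, 205.8]), array([ 0.0025, -0.0008,  0.0002]))
cap 807 [ 504.  -435.    95.7]
```

Request:
arm_command(
  rows=[
    [[-1.6,-0.7,5,0.0025,-0.0008,0,1],[0,0,35,0,0,0,1],[0,0,40,0,0,0,1],[0,0,40,0,0,0,1],[0,0,40,0,0,0,1],[0,0,25,0,0,0,1],[0,0,14,0,0,0,1],[0,0,6.5,0,0,0,1],[0,0,0,0,0,0,1],[0,0,0,0,0,0,0],[0,0,0,0,0,0,0],[0,0,0,0,0,0,0],[0,0,0,0,0,0,0],[0,0,0,0,0,0,0],[0,0,0,0,0,0,0]],
  ],
)

```text
t: 19.4
ee_pos: [505.5, -434.8, 212.3]
tcp_rot: [-0.18, 0.984, -0.001, 0.001]
force: [0.2, 0.7, 1.9]
opening: 0.537
```

Request:
arm_command(
  rows=[
    [[0,0,-10,0,0,0,0],[0,0,-25,0,0,0,0],[0,0,-40,0,0,0,0],[0,0,-40,0,0,0,0],[0,0,-40,0,0,0,0],[0,0,-40,0,0,0,0],[0,0,-25,0,0,0,0],[0,0,-5,0,0,-0.09,0],[0,0,0,0,0,-0.09,0],[0,0,0,0,0,-0.09,0],[0,0,0,0,0,-0.09,0],[0,0,0,0,0,-0.09,0],[0,0,0,0,0,0,0]],
  ],
)

```text
t: 20.7
ee_pos: [539.1, -401.4, 435.7]
tcp_rot: [-0.363, 0.932, -0.009, -0.018]
force: [-0.1, 0.4, -0.6]
opening: 0.536
```

Run:
```python
from h import *
s=r.observe();print(s["joints"].round(3),s["ee_pos"],s["opening"]); print(go((449.3,273.2,200),3.95))
```

```text
[-0.808  0.374  1.305 -0.039  1.46  -3.118] [ 539.08758733 -401.42727498  435.69590267] 0.5361776114617577
(array([-393.6,  557.7,   71.3]), array([-0.0024, -0.0393, -0.065 ]))
```

Joint 6 reached its limit, because I turned before the base had swung. I'll turn back a little and level the tool before carrying.

Run:
```python
from h import *
print(go((510,-425,293),3.6))
```

```text
(array([37.5,  2.3, -2.8]), array([-0.0092, -0.0384,  0.285 ]))
```

Request:
arm_command(
  rows=[
    [[12.5,0.8,-1,-0.003,-0.013,0.095,0],[12.5,0.8,-1,-0.003,-0.013,0.095,0],[12.5,0.8,-1,-0.003,-0.013,0.095,0],[0,0,0,0,0,0,0],[0,0,0,0,0,0,0]],
  ],
)

```text
t: 21.2
ee_pos: [505.9, -424.4, 439.7]
tcp_rot: [-0.226, 0.974, -0.0, 0.0]
force: [0.3, -0.6, -0.1]
opening: 0.538
```

Run:
```python
from h import *
s=r.observe();print(s["joints"].round(3),s["ee_pos"],s["opening"],s["tcp_rot"]); print(go((449.3,273.2,290),3.6))
```

```text
[-0.877  0.343  1.336 -0.     1.461 -2.904] [ 505.92635468 -424.43145183  439.70197003] 0.5380631195467694 [-2.25931096e-01  9.74143182e-01 -4.13211423e-04  1.73934526e-04]
(array([-256.2,  651.3,    2.2]), array([-0.0009,  0.0002, -0.0026]))
```

Request:
arm_command(
  rows=[
    [[-7.5,19.2,0,0,0,0,0],[-15.1,38.3,0,0,0,0,0],[-15.1,38.3,0,0,0,0,0],[-15.1,38.3,0,0,0,0,0],[-15.1,38.3,0,0,0,0,0],[-15.1,38.3,0,0,0,0,0],[-15.1,38.3,0,0,0,0,0],[-15.1,38.3,0,0,0,0,0],[-15.1,38.3,0,0,0,0,0],[-15.1,38.3,0,0,0,0,0],[-15.1,38.3,0,0,0,0,0],[-15.1,38.3,0,0,0,0,0],[-15.1,38.3,0,0,0,0,0],[-15.1,38.3,0,0,0,0,0],[-15.1,38.3,0,0,0,0,0],[-15.1,38.3,0,0,0,0,0],[-15.1,38.3,0,0,0,0,0],[-7.5,19.2,0,0,0,0,0]],
  ],
)

```text
t: 23.0
ee_pos: [449.9, 276.9, 439.3]
tcp_rot: [-0.228, 0.974, 0.0, 0.0]
force: [0.5, -0.0, -0.1]
opening: 0.54
```

Request:
arm_command(
  rows=[
    [[0,0,0,0,0,-0.116,0],[0,0,0,0,0,-0.116,0],[0,0,0,0,0,-0.116,0],[0,0,0,0,0,0,0],[0,0,0,0,0,0,0]],
  ],
)

```text
t: 23.5
ee_pos: [450.7, 273.9, 439.2]
tcp_rot: [-0.39, 0.921, -0.0, 0.0]
force: [-0.2, -0.0, -0.7]
opening: 0.535
```

Run:
```python
from h import *
s=r.observe();print(s["joints"].round(3),s["ee_pos"],s["opening"]); print(go((449.3,273.2,122),3.95))
```

```text
[ 3.210e-01  4.500e-02  1.686e+00 -1.000e-03  1.410e+00 -2.051e+00] [450.74607029 273.92280932 439.15581998] 0.5353395815074549
(array([  1.5,   0.6, 170.2]), array([-0.0006,  0.    , -0.0074]))
```

Request:
arm_command(
  rows=[
    [[1.5,0.6,10,0,0,0,0],[0,0,35,0,0,0,0],[0,0,40,0,0,0,0],[0,0,40,0,0,0,0],[0,0,25,0,0,0,0],[0,0,13,0,0,0,0],[0,0,5,0,0,0,0],[0,0,2,0,0,0,0],[0,0,0,0,0,0,0],[0,0,0,0,0,0,0],[0,0,0,0,0,0,0]],
  ],
)

```text
t: 24.6
ee_pos: [449.9, 273.1, 270.2]
tcp_rot: [-0.391, 0.921, -0.0, 0.001]
force: [0.2, -0.4, -1.3]
opening: 0.538
```

Run:
```python
from h import *
print(go((449.3,273.2,118),3.95))
```

```text
(array([0.3, 0.5, 5.2]), array([-0.0015,  0.0018, -0.0058]))
```

Request:
arm_command(
  rows=[
    [[0.3,0.5,2,0,0,0,0],[0,0,1,0,0,0,0],[0,0,1,0,0,0,0],[0,0,0,0,0,0,0]],
  ],
)

```text
t: 25.0
ee_pos: [448.9, 273.0, 265.0]
tcp_rot: [-0.391, 0.921, -0.0, 0.0]
force: [0.3, -0.1, -1.6]
opening: 0.537
```

Request:
arm_command(
  rows=[
    [[0,0,0.5,0,0,0,0],[0,0,0.5,0,0,0,0],[0,0,0,0,0,0,0]],
  ],
)

```text
t: 25.3
ee_pos: [449.1, 273.3, 264.8]
tcp_rot: [-0.391, 0.921, -0.0, 0.0]
force: [-1.9, 0.1, 5.3]
opening: 0.539
```

Request:
arm_command(
  rows=[
    [[0,0,0.5,0,0,0,0],[0,0,0,0,0,0,0]],
  ],
)

```text
t: 25.5
ee_pos: [449.2, 273.4, 264.7]
tcp_rot: [-0.391, 0.921, -0.0, 0.001]
force: [-4.0, 0.2, 8.4]
opening: 0.536
```

Request:
arm_command(
  rows=[
    [[0,0,-0.5,0,0,0,0],[0,0,0,0,0,0,0.6],[0,0,0,0,0,0,0.7],[0,0,0,0,0,0,0.85],[0,0,0,0,0,0,0.85],[0,0,0,0,0,0,0.85],[0,0,-10,0,0,0,0.85],[0,0,-25,0,0,0,0.85],[0,0,-40,0,0,0,0.85],[0,0,-40,0,0,0,0.85],[0,0,-40,0,0,0,0.85],[0,0,-10,0,0,0,0.85],[0,0,0,0,0,0,0.85]],
  ],
)

```text
t: 26.8
ee_pos: [449.2, 273.2, 431.6]
tcp_rot: [-0.391, 0.921, -0.0, 0.003]
force: [0.4, 0.3, 0.7]
opening: 0.848
```

Run:
```python
from h import *
s=r.observe();print(s["joints"].round(3),s["ee_pos"],s["opening"]); print(go((600,190,283),1.57))
f=grab("top");P=cloud(f).reshape(-1,3)
d=np.load("f0.npz")
for n,c in(("blue",(436,357)),("red",(449,273))):
    m=(np.hypot(*(P[:,:2]-c).T)<35)&(P[:,2]>140)&(P[:,2]<160);q=P[m];print(n,len(q),((q.min(0)+q.max(0))/2).round(1) if len(q) else 0)
```

```text
[ 3.210e-01  4.600e-02  1.701e+00 -1.000e-03  1.390e+00 -2.053e+00] [449.15905887 273.21488006 431.63857803] 0.8478556689610404
(array([ -45. , -166.3,    2.3]), array([0.0037, 0.0054, 2.3742]))
blue 0 0
red 142 [446.7 271.8 149.2]
```

Request:
arm_command(
  rows=[
    [[-9,-33.3,0,0.004,0.005,0,0.85],[-9,-33.3,0,0,0,0,0.85],[-9,-33.3,0,0,0,0,0.85],[-9,-33.3,0,0,0,0,0.85],[-9,-33.3,0,0,0,0.14,0.85],[0,0,0,0,0,0.14,0.85],[0,0,0,0,0,0.14,0.85],[0,0,0,0,0,0.14,0.85],[0,0,0,0,0,0.14,0.85],[0,0,0,0,0,0.14,0.85],[0,0,0,0,0,0.14,0.85],[0,0,0,0,0,0.14,0.85],[0,0,0,0,0,0.14,0.85],[0,0,0,0,0,0.14,0.85],[0,0,0,0,0,0.14,0.85],[0,0,0,0,0,0.14,0.85],[0,0,0,0,0,0.14,0.85],[0,0,0,0,0,0.14,0.85],[0,0,0,0,0,0.14,0.85],[0,0,0,0,0,0.14,0.85]],
  ],
)

```text
t: 28.85
ee_pos: [599.3, 189.7, 426.3]
tcp_rot: [0.661, 0.751, -0.005, 0.0]
force: [0.0, -0.7, 0.3]
opening: 0.852
```

Request:
arm_command(
  rows=[
    [[0,0,0,0,0,0.14,0.85],[0,0,0,0,0,0,0.85],[0,0,0,0,0,0,0.85]],
  ],
)

```text
t: 29.15
ee_pos: [599.5, 189.7, 427.4]
tcp_rot: [0.708, 0.706, -0.004, 0.001]
force: [0.4, 0.3, -0.5]
opening: 0.848
```

Run:
```python
from h import *
s=r.observe();print(s["joints"].round(3),s["ee_pos"],s["opening"])
f=grab("wrist","w6.png");P=cloud(f);Pf=P.reshape(-1,3)
h=cv2.cvtColor(f["frame"],cv2.COLOR_RGB2HSV);y=cv2.inRange(h,(20,120,60),(35,255,255)).astype(bool)&(np.hypot(P[...,0]-670,P[...,1]-190)<70)
q=P[y];q=q[~np.isnan(q[:,0])];print("clip",len(q),q.min(0).round(1),q.max(0).round(1))
for z0 in range(40,130,12):
    a=q[(q[:,2]>z0)&(q[:,2]<z0+12)]
    if len(a)>3: print(z0,len(a),a.min(0).round(1),a.max(0).round(1))
t=q[q[:,2]>114]
if len(t)>5:
    print("tails rect",cv2.minAreaRect(t[:,:2].astype(np.float32)))
g=grab("top");Q=cloud(g).reshape(-1,3)
for n,c in(("blue",(436,357)),("red",(449,273))):
    m=(np.hypot(*(Q[:,:2]-c).T)<35)&(Q[:,2]>140)&(Q[:,2]<160);k=Q[m];print(n,len(k),((k.min(0)+k.max(0))/2).round(1) if len(k) else 0)
cv2.imwrite("pics/z5.png",np.hstack([cv2.resize(f["frame"][:,:,::-1],(480,360)),cv2.resize(g["frame"][130:310,140:300,::-1],(320,360),interpolation=2)]))
```

```text
[ 0.12   0.283  1.437 -0.007  1.426  0.123] [599.54448237 189.68175544 427.43569127] 0.8481747471813266
clip 3320 [ 6.017e+02  1.397e+02 -5.000e-01] [729.5 219.  358.6]
40 11 [662.6 170.7  42.6] [671.  205.6  51.6]
52 9 [662.3 174.1  52.2] [670.6 205.9  61.2]
64 190 [658.5 178.6  64.7] [678.1 207.8  76. ]
76 404 [656.4 180.3  76. ] [681.6 207.8  87.9]
88 213 [653.2 182.4  88. ] [684.9 207.9 100. ]
100 242 [650.1 182.3 100. ] [688.  208.2 112. ]
112 399 [646.3 178.6 112. ] [693.6 208.5 123. ]
tails rect ((648.5162963867188, 198.65576171875), (37.466373443603516, 94.0950698852539), 76.72989654541016)
blue 0 0
red 0 0
```

View pics/z5.png

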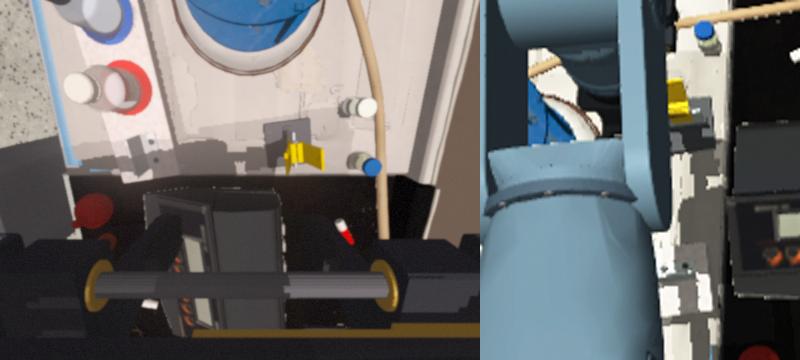

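Both bottles stand with the discs showing round them. The clip is at about (300,155) in the wrist crop, and there is a blue-capped vial beside it at (370,167).

Run:
```python
from h import *
f=grab("wrist");P=cloud(f)
h=cv2.cvtColor(f["frame"],cv2.COLOR_RGB2HSV);y=cv2.inRange(h,(20,120,60),(35,255,255)).astype(bool)&(np.abs(P[...,0]-669)<32)&(np.abs(P[...,1]-193)<30)
q=P[y]
for lo,hi in((98,112),(112,119),(118,130)):
    a=q[(q[:,2]>lo)&(q[:,2]<hi)];print(lo,len(a),cv2.minAreaRect(a[:,:2].astype(np.float32)))
    for s,m in(("-",a[:,0]<669),("+",a[:,0]>669)):
        b=a[m];
        if len(b)>9: print(s,len(b),b.mean(0).round(1),b.min(0).round(1),b.max(0).round(1))
# edge direction: -x tail outer top edge: per-y extreme x
for side,fn in(("min",np.min),("max",np.max)):
    a=q[q[:,2]>100];ys=np.arange(184,206,3);xs=[fn(a[abs(a[:,1]-v)<1.5][:,0]) if (abs(a[:,1]-v)<1.5).any() else np.nan for v in ys];print(side,np.round(xs,1))
# base plate dark
Pf=P.reshape(-1,3);V=f["frame"].max(-1)
m=(np.abs(P[...,0]-669)<50)&(np.abs(P[...,1]-195)<50)&(P[...,2]>6)&(P[...,2]<15)&(V<110)
b=P[m];print("base",len(b),cv2.minAreaRect(b[:,:2].astype(np.float32)))
for n,x,yv in(("vialblue",370,167),("vialw",365,107)): 
    u,v=int(x*4/3),int(yv*4/3);print(n,P[v-3:v+4,u-3:u+4].reshape(-1,3).mean(0).round(1))
m=(P[...,0]>690)&(P[...,0]<800)&(P[...,1]>90)&(P[...,1]<300);c=P[m]
for x in range(690,800,20): print(x,[int(k[:,2].max()) if len(k:=c[(c[:,0]>x)&(c[:,0]<x+20)&(c[:,1]>v)&(c[:,1]<v+20)]) else -1 for v in range(90,300,20)])
# tab now
m=(np.hypot(Pf[:,0]-462,Pf[:,1]-189)<40)&(Pf[:,2]>88)&(Pf[:,2]<105);t=Pf[m];print("tab",len(t),t.mean(0).round(1),cv2.minAreaRect(t[:,:2].astype(np.float32)))
```

```text
98 269 ((668.8167114257812, 194.00802612304688), (36.5212516784668, 24.66485595703125), 6.749828338623047)
- 57 [654.6 196.2 105.2] [649.3 182.   98.1] [657.2 204.6 111.9]
+ 212 [684.6 196.3 105.1] [681.7 183.8  98. ] [687.8 208.2 111.9]
112 156 ((670.1737670898438, 194.2910614013672), (42.85379409790039, 24.37766456604004), 7.005313396453857)
- 34 [651.9 194.6 115.9] [647.5 181.3 112.1] [654.2 204.2 119. ]
+ 122 [687.3 196.5 115.6] [684.9 184.4 112.1] [692.9 208.5 119. ]
118 276 ((670.1348266601562, 193.70787048339844), (44.32290267944336, 25.959657669067383), 7.844619274139404)
- 122 [649.9 192.4 120.4] [647.  178.2 118.2] [652.6 203.9 122.3]
+ 154 [689.6 196.4 120.1] [686.6 183.6 118. ] [693.7 208.3 122.3]
min [649.8 649.4 648.3 648.1 647.3 647.2 644.6 637.1]
max [693.7 693.3 691.9 692.1 691.6 691.2 691.1 690.9]
base 827 ((647.7982788085938, 180.23292541503906), (75.68668365478516, 32.6546516418457), 63.27857208251953)
vialblue [776.9 170.   59.7]
vialw [758.  250.2  60. ]
690 [0, 1, 8, 12, 121, 121, 13, 13, 5, 5, 6]
710 [1, 1, 9, 8, 7, 6, 6, 5, 5, 5, 4]
730 [0, 1, 8, 9, 8, 5, 5, 60, 61, 5, 4]
750 [0, 1, 8, 61, 60, 3, 3, 61, 61, 5, 4]
770 [1, 0, 8, 61, 61, 5, 5, 61, 60, 19, 20]
790 [1, 0, 6, 60, 61, 22, 22, 23, 20, 19, 13]
tab 426 [463.7 191.   94.5] ((463.1685791015625, 190.16058349609375), (4.630425453186035, 50.046897888183594), 8.782459259033203)
```

Run:
```python
from h import *
print(go((670,194,200),1.70));
```

```text
(array([ 5.1, 70.4, 81.6]), array([-0.0019,  0.0068, -0.1336]))
```

Request:
arm_command(
  rows=[
    [[2.6,35.2,0,-0.002,0.007,0,1],[2.5,35.2,0,0,0,0,1],[0,0,20,0,0,-0.134,1],[0,0,35,0,0,0,1],[0,0,26,0,0,0,1],[0,0,0,0,0,0,1],[0,0,0,0,0,0,1]],
  ],
)

```text
t: 30.0
ee_pos: [670.5, 194.4, 348.6]
tcp_rot: [0.66, 0.751, 0.0, 0.0]
force: [0.7, -0.2, 0.3]
opening: 1.002
```

Run:
```python
from h import *
s=r.observe();print(s["ee_pos"],s["force"]);print(go((670,194,104),1.70))
f=grab("wrist","w7.png");P=cloud(f);h=cv2.cvtColor(f["frame"],cv2.COLOR_RGB2HSV)
y=cv2.inRange(h,(20,120,60),(35,255,255)).astype(bool)&(np.abs(P[...,0]-669)<35)&(np.abs(P[...,1]-193)<35)
q=P[y]
for lo,hi in((60,98),(98,112),(112,118),(118,130)):
    a=q[(q[:,2]>lo)&(q[:,2]<hi)];print(lo,len(a),a.max(0) if len(a) else 0,cv2.minAreaRect(a[:,:2].astype(np.float32)) if len(a)>5 else 0)
```

```text
[670.47511802 194.42927153 348.62437011] [ 0.74245221 -0.19974104  0.32408277]
(array([-0.4, -0.6, 97.6]), array([ 0.001, -0.   , -0.001]))
60 1281 [684.11823286 208.21735231  97.97024537] ((670.055908203125, 193.517333984375), (30.420236587524414, 26.535276412963867), 7.774772644042969)
98 516 [688.28418115 208.65925464 111.97350655] ((670.53076171875, 193.94737243652344), (37.711448669433594, 25.941673278808594), 8.03069019317627)
112 252 [689.45345397 209.02374469 117.9660227 ] ((670.2230834960938, 193.55734252929688), (40.94393539428711, 26.067964553833008), 7.55488920211792)
118 508 [693.63830541 209.03098875 122.3305646 ] ((670.1627197265625, 193.70932006835938), (44.64532470703125, 25.807849884033203), 6.973988056182861)
```

View pics/w7.png

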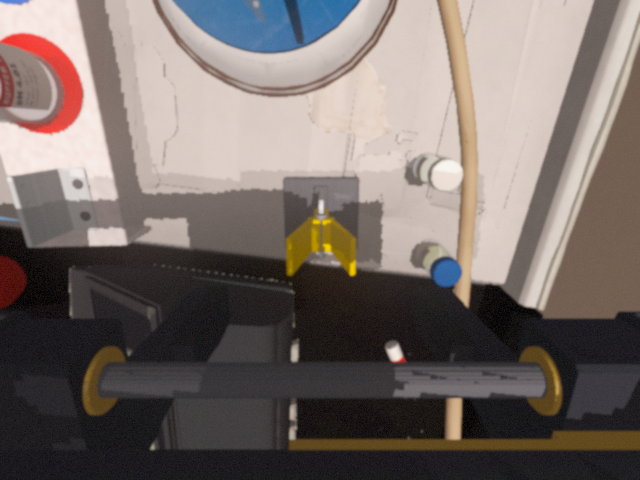

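The clip sits square between the fingers, at column 321. Descending.

Request:
arm_command(
  rows=[
    [[-0.4,-0.4,20,0,0,0,1],[0,0,35,0,0,0,1],[0,0,25,0,0,0,1],[0,0,12,0,0,0,1],[0,0,5.6,0,0,0,1],[0,0,0,0,0,0,1],[0,0,0,0,0,0,1]],
  ],
)

```text
t: 30.75
ee_pos: [671.1, 194.1, 253.0]
tcp_rot: [0.661, 0.751, 0.002, 0.002]
force: [-1.0, 1.1, -0.1]
opening: 1.003
```

Request:
arm_command(
  rows=[
    [[0,0,0,0,0,0,0],[0,0,0,0,0,0,0],[0,0,0,0,0,0,0],[0,0,0,0,0,0,0],[0,0,0,0,0,0,0],[0,0,0,0,0,0,0],[0,0,0,0,0,0,0],[0,0,0,0,0,0,0],[0,0,0,0,0,0,0]],
  ],
)

```text
t: 31.65
ee_pos: [670.7, 194.1, 253.3]
tcp_rot: [0.661, 0.751, 0.001, 0.001]
force: [-7.7, -2.1, 17.3]
opening: 0.214
```

Request:
arm_command(
  rows=[
    [[0,0,-3,0,0,0,0],[0,0,-6,0,0,0,0],[0,0,-10,0,0,0,0],[0,0,-15,0,0,0,0],[0,0,-25,0,0,0,0],[0,0,-35,0,0,0,0],[0,0,0,0,0,0,0],[0,0,0,0,0,0,0]],
  ],
)

```text
t: 32.45
ee_pos: [670.4, 194.1, 347.0]
tcp_rot: [0.661, 0.751, 0.002, 0.002]
force: [-0.8, -0.4, -0.3]
opening: 0.192
```

Run:
```python
from h import *
s=r.observe();print(s["joints"].round(3),s["ee_pos"],s["opening"],s["force"])
print(go((462.5,189.5,198),1.726))
f=grab("wrist","w8.png");P=cloud(f).reshape(-1,3);h=cv2.cvtColor(f["frame"],cv2.COLOR_RGB2HSV)
y=cv2.inRange(h,(20,120,60),(35,255,255)).astype(bool)&(np.arange(480)[:,None]<300)
S=cloud(f);q=S[y];T=R.from_quat(s["tcp_rot"]).as_matrix();l=(q-s["ee_pos"])@T
l=l[(abs(l[:,1])<40)&(abs(l[:,0])<40)]
for lo in range(110,230,12):
    a=l[(l[:,2]>lo)&(l[:,2]<lo+12)]
    if len(a)>3: print(lo,len(a),a.min(0).round(1),a.max(0).round(1))
m=(np.hypot(P[:,0]-462,P[:,1]-189)<40)&(P[:,2]>88)&(P[:,2]<105);t=P[m];print("tab",len(t),t.max(0) if len(t) else 0,cv2.minAreaRect(t[:,:2].astype(np.float32)) if len(t)>9 else 0)
```

```text
[ 0.112  0.495  1.318  0.     1.323 -0.015] [670.42117568 194.05110492 347.02219054] 0.19247319570599503 [-0.81434406 -0.38057853 -0.32060251]
(array([  21.9, -206.8,    0.9]), array([ 0.0052,  0.0001, -0.0277]))
134 10 [ 12.2  -6.7 145.1] [ 13.1   6.9 146. ]
146 256 [  7.3  -8.4 146. ] [ 13.1   9.7 158. ]
158 238 [  1.8 -10.6 158. ] [ 12.9   9.7 170. ]
170 878 [ -4.8 -10.6 170. ] [ 12.9   8.5 182. ]
182 162 [  3.7 -10.7 182. ] [ 12.9   9.3 194. ]
194 191 [ -9.2 -12.8 194.3] [ 12.8   9.7 205.9]
206 181 [-12.4 -14.7 206. ] [ 12.6  11.4 214. ]
tab 1157 [469.74524048 214.72973583  98.7870688 ] ((463.4161376953125, 190.2101287841797), (5.913595676422119, 49.791927337646484), 9.874314308166504)
```

View pics/w8.png

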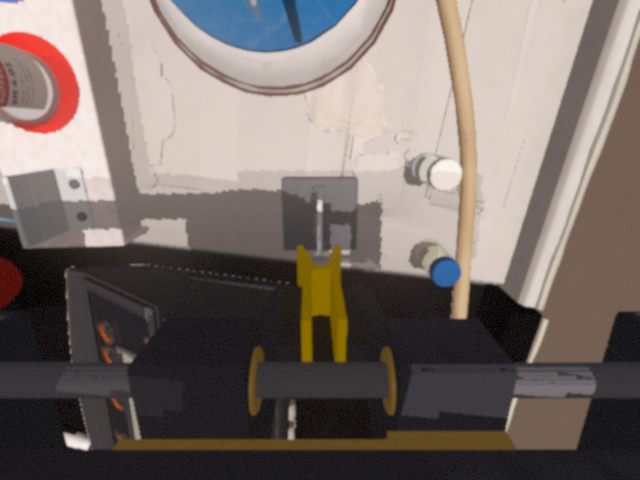

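The clip is held squeezed and came clear of the stand plate. The jaw tips are about 214 mm ahead of the TCP and roughly centred. I'll carry it round to the tab, keeping away from the rack.

Request:
arm_command(
  rows=[
    [[-20,0,0,0.005,0,0,0],[-20,-15,0,0,0,0,0],[0,-30,0,0,0,-0.028,0],[0,-35,0,0,0,0,0],[0,-35,0,0,0,0,0],[0,-35,0,0,0,0,0],[0,-30,0,0,0,0,0],[20,-20,0,0,0,0,0],[30,-6,0,0,0,0,0],[11,0,0,0,0,0,0],[0,0,0,0,0,0,0],[0,0,0,0,0,0,0]],
  ],
)

```text
t: 33.7
ee_pos: [462.5, 183.3, 345.1]
tcp_rot: [0.65, 0.76, -0.002, -0.001]
force: [0.4, 0.6, -0.9]
opening: 0.193
```

Run:
```python
from h import *
s=r.observe();print(s["joints"].round(3),s["ee_pos"],s["opening"],s["force"])
print(go((463.8,189.8,165),1.726))
f=grab("wrist");S=cloud(f);h=cv2.cvtColor(f["frame"],cv2.COLOR_RGB2HSV)
y=cv2.inRange(h,(20,120,60),(35,255,255)).astype(bool)&(np.arange(480)[:,None]<300)
T=R.from_quat(s["tcp_rot"]).as_matrix();l=(S-s["ee_pos"])@T
a=l[y&(l[...,2]>203)&(l[...,2]<225)&(abs(l[...,1])<30)];print("tips",len(a),a.min(0).round(1),a.max(0).round(1))
m=(~y)&(S[...,2]>85)&(S[...,2]<106)&(np.hypot(S[...,0]-462,S[...,1]-189)<40);a=l[m];print("tab in tool",len(a),a.min(0).round(1) if len(a) else 0,a.max(0).round(1) if len(a) else 0,cv2.minAreaRect(a[:,:2].astype(np.float32)) if len(a)>9 else 0)
w=f["frame"][100:340,200:440,::-1];g=grab("side")
cv2.imwrite("pics/z6.png",np.hstack([cv2.resize(w,(400,400),interpolation=2),cv2.resize(g["frame"][200:380,220:400,::-1],(400,400),interpolation=2)]))
```

```text
[ 1.380e-01  7.300e-02  1.855e+00 -1.000e-03  1.218e+00 -1.700e-02] [462.48281281 183.27636267 345.09252068] 0.19270084624222056 [ 0.39332198  0.59881947 -0.92258063]
(array([ 6.3,  2.4, 33.1]), array([-0.0041,  0.0006,  0.0005]))
tips 201 [-11.9 -14.6 203. ] [ 12.9  11.4 214.7]
tab in tool 352 [ -8.4   0.5 246.4] [ 31.9   4.  259.6] ((11.741510391235352, 2.2238471508026123), (3.5204336643218994, 40.36994171142578), 89.9414291381836)
```

View pics/z6.png

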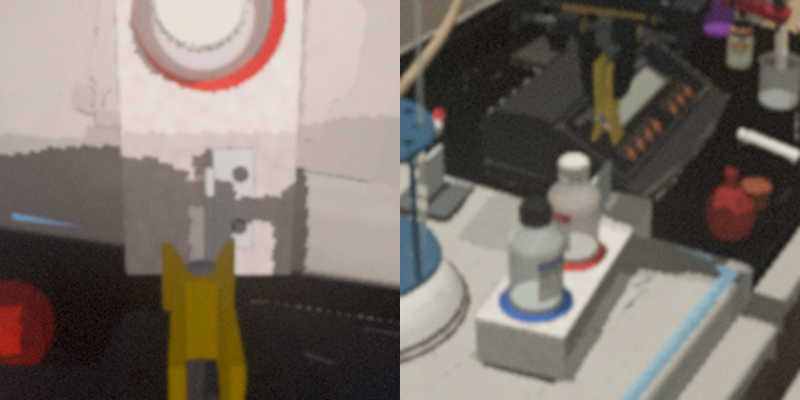

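The side view shows both bottles upright and centred. The wrist view shows the open jaws just short of the tab top, with about 6.5 mm to go forward and 3.5 mm sideways.

Request:
arm_command(
  rows=[
    [[6.5,3.3,0,-0.004,0,0,0],[0,0,10,0,0,0,0],[0,0,10,0,0,0,0],[0,0,6,0,0,0,0],[0,0,0,0,0,0,0],[0,0,0,0,0,0,0]],
  ],
)

```text
t: 34.4
ee_pos: [464.2, 190.8, 319.2]
tcp_rot: [0.65, 0.76, 0.0, -0.0]
force: [0.6, 0.4, -0.5]
opening: 0.195
```

Run:
```python
from h import *
s=r.observe();print(s["ee_pos"],s["tcp_rot"],s["force"])
f=grab("wrist");S=cloud(f);h=cv2.cvtColor(f["frame"],cv2.COLOR_RGB2HSV)
y=cv2.inRange(h,(20,120,60),(35,255,255)).astype(bool)&(np.arange(480)[:,None]<300)
T=R.from_quat(s["tcp_rot"]).as_matrix();l=(S-s["ee_pos"])@T
a=l[y&(l[...,2]>203)&(l[...,2]<225)&(abs(l[...,1])<30)];print("tips",len(a),a.min(0).round(1),a.max(0).round(1))
m=(~y)&(S[...,2]>85)&(S[...,2]<106)&(np.hypot(S[...,0]-462,S[...,1]-189)<40);a=l[m];print("tab in tool",len(a),a.min(0).round(1) if len(a) else 0,a.max(0).round(1) if len(a) else 0,cv2.minAreaRect(a[:,:2].astype(np.float32)) if len(a)>9 else 0)
```

```text
[464.21768416 190.81591747 319.22973541] [ 6.50074027e-01  7.59870884e-01  1.62273217e-06 -5.79076054e-06] [ 0.61761336  0.36706392 -0.46841901]
tips 181 [-11.4 -14.1 203. ] [ 12.5  11.3 213.7]
tab in tool 243 [ -8.8 -14.8 213.3] [ 24.6  11.4 234.2] ((8.848441123962402, 4.15363883972168), (20.288373947143555, 32.20519256591797), 35.430076599121094)
```

Request:
arm_command(
  rows=[
    [[0,0,5,0,0,0,0],[0,0,7,0,0,0,0],[0,0,7,0,0,0,0],[0,0,6,0,0,0,0],[0,0,2,0,0,0,0],[0,0,0,0,0,0,0]],
  ],
)

```text
t: 35.05
ee_pos: [464.1, 190.8, 292.0]
tcp_rot: [0.65, 0.76, -0.0, -0.0]
force: [-1.1, 0.2, -0.2]
opening: 0.194
```

Request:
arm_command(
  rows=[
    [[0,0,1,0,0,0,0],[0,0,1,0,0,0,0],[0,0,1,0,0,0,0],[0,0,0,0,0,0,0]],
  ],
)

```text
t: 35.45
ee_pos: [464.3, 190.9, 289.6]
tcp_rot: [0.65, 0.76, 0.0, 0.0]
force: [-0.6, 0.2, -0.3]
opening: 0.192
```

Request:
arm_command(
  rows=[
    [[0,0,1,0,0,0,0],[0,0,1,0,0,0,0],[0,0,0,0,0,0,0]],
  ],
)

```text
t: 35.75
ee_pos: [464.6, 190.9, 288.5]
tcp_rot: [0.65, 0.76, 0.0, 0.0]
force: [-2.2, -1.4, 7.0]
opening: 0.191
```

Request:
arm_command(
  rows=[
    [[0,0,1,0,0,0,0],[0,0,0.5,0,0,0,0],[0,0,0,0,0,0,0]],
  ],
)

```text
t: 36.05
ee_pos: [464.8, 191.0, 288.3]
tcp_rot: [0.65, 0.76, 0.001, 0.001]
force: [-6.4, -1.7, 16.1]
opening: 0.191
```

Contact came at the expected height, with the pivot bar on the tab's top edge. Now I'll release and retreat upward.

Request:
arm_command(
  rows=[
    [[0,0,0,0,0,0,0.4],[0,0,0,0,0,0,0.7],[0,0,0,0,0,0,0.9],[0,0,0,0,0,0,1],[0,0,0,0,0,0,1],[0,0,0,0,0,0,1],[0,0,-5,0,0,0,1],[0,0,-15,0,0,0,1],[0,0,-30,0,0,0,1],[0,0,-40,0,0,0,1],[0,0,-40,0,0,0,1],[0,0,-20,0,0,0,1],[0,0,0,0,0,0,1],[0,0,0,0,0,0,1]],
  ],
)

```text
t: 37.45
ee_pos: [464.0, 190.8, 435.9]
tcp_rot: [0.65, 0.76, 0.0, 0.0]
force: [0.1, -0.3, -0.1]
opening: 1.0
```

Run:
```python
from h import *
s=r.observe();print(s["ee_pos"],s["force"],s["opening"])
f=grab("wrist");P=cloud(f);h=cv2.cvtColor(f["frame"],cv2.COLOR_RGB2HSV)
y=cv2.inRange(h,(20,120,60),(35,255,255)).astype(bool)&(np.abs(P[...,0]-463)<35)&(np.abs(P[...,1]-190)<35)
q=P[y];q=q[q[:,2]<175]
for lo,hi in((60,100),(100,130),(130,170)):
    a=q[(q[:,2]>lo)&(q[:,2]<hi)];print(lo,len(a),a.max(0).round(1) if len(a) else 0,cv2.minAreaRect(a[:,:2].astype(np.float32)) if len(a)>5 else 0)
A=P.reshape(-1,3)
for n,c in(("blue",(436,357)),("red",(449,273))):
    m=(np.hypot(*(A[:,:2]-c).T)<30)&(A[:,2]>145)&(A[:,2]<160);k=A[m];print(n,len(k),((k.min(0)+k.max(0))/2).round(1) if len(k) else 0,np.ptp(k,0).round(1) if len(k) else 0)
g=grab("side");w=f["frame"][:,:,::-1]
cv2.imwrite("pics/z7.png",np.hstack([cv2.resize(w,(450,400)),cv2.resize(g["frame"][190:370,240:390,::-1],(333,400),interpolation=2)]))
```

```text
[464.0215475  190.81899469 435.86171282] [ 0.1302195  -0.30544299 -0.06820984] 0.9995725818847019
60 0 0 0
100 757 [475.9 205.  130. ] ((462.76153564453125, 190.20704650878906), (24.616546630859375, 26.207035064697266), 8.602677345275879)
130 868 [486.3 206.2 157.6] ((463.09295654296875, 190.5221405029297), (44.0041389465332, 25.634048461914062), 8.88924789428711)
blue 149 [438.3 345.5 148.9] [18.4  5.8  7.4]
red 1247 [446.6 272.8 150.7] [27.7 28.1  5.9]
```

View pics/z7.png

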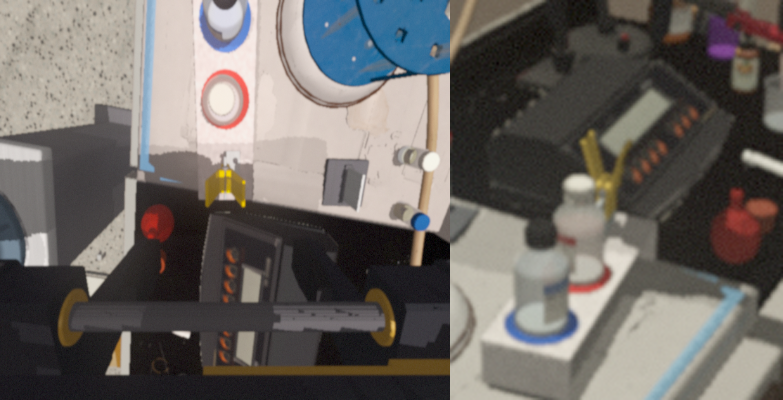

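Run:
```python
from h import *
f=grab("wrist");h=cv2.cvtColor(f["frame"],cv2.COLOR_RGB2HSV);P=cloud(f)
m=(cv2.inRange(h,(0,110,60),(10,255,255))|cv2.inRange(h,(172,110,60),(180,255,255)))&((np.hypot(P[...,0]-449,P[...,1]-273)<60)&(P[...,2]<62)).astype(np.uint8)*255
p=np.column_stack(np.nonzero(m)[::-1]);hull=cv2.convexHull(p.astype(np.int32));e=cv2.fitEllipse(hull);print(e,ray(f,*e[0],52.5))
A=P.reshape(-1,3);k=A[(np.hypot(A[:,0]-449,A[:,1]-273)<32)&(A[:,2]>60)]
for lo in range(60,156,12):
    a=k[(k[:,2]>lo)&(k[:,2]<lo+12)]
    if len(a)>5: print(lo,len(a),((a.min(0)+a.max(0))/2).round(1),np.ptp(a,0).round(1))
```

```text
((321.464111328125, 118.63352966308594), (66.8414077758789, 70.74969482421875), 177.6087188720703) [449.71086666 274.75198863  52.5       ]
96 19 [460.5 278.8 105.8] [22.2 35.8  4. ]
108 805 [446.7 272.1 115.2] [48.4 48.2  9.7]
120 817 [446.8 272.4 124. ] [41.  41.9  7.9]
144 1258 [446.9 272.6 150.2] [27.8 28.4  8.3]
```

```bash
python3 -c "
from h import *
print(r.hand_in())"
```

```text
the job is handed in; nothing more can be done
None
```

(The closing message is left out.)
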